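# Load the work pallet under the dispensing portal

### The job

Slide the black circuit-board pallet along the machine bed, without lifting it, under the portal onto the yellow-outlined seat, so that it sits flush against both the blue side rail and the blue back rail. Then throw the red vacuum lever all the way over and let go. Do not bump the portal with its dispensing head, and leave the red bin, the pendant and the tape roll where they are.

Things in the scene. Friction and masses are not known exactly. Their poses are not given: they have to be found in the camera images.
- machine: Fixed white dispensing machine, base 380 (x) x 360 (y) x 80 mm high, its flat top (z = 80) the bed. Origin: centre of its underside; x away from the robot, z up. Two blue rails 15 high, 14 thick stand on the bed and meet in a square corner round the seat: side rail along x (-175 to 149), inner face at y = +130; back rail along y, inner face at x = +135.
- seat (a point): Seat: yellow outline with dark mat, 110 (x) x 160 (y) mm, printed flat on the bed, partly under the portal; axes as the machine. The point is where pallet_center lies when the pallet touches both rails: (80, 50, 91) in the machine's frame.
- portal: Fixed aluminium portal over the bed; frame as the machine. Beam x 0 to 85, full width, 140 to 220 above the bed, white motor box on it (y -20 to 80) to 310. Posts 22 thick at y = +-167. Nozzle 26 wide at x 55, y 30, tip 70 above the bed. The beam overhangs the seat's near edge by 25 mm: a tool there must lean about 40 deg, fingers pointing forward and down.
- pallet_center (a point): Centre (half-way up) of the loose pallet: black slab 110 (x) x 160 (y) x 22 mm high, aluminium top, three green boards on it (28 high in all), 0.4 to 0.85 kg, flat on the bed in front of the portal, 160 mm side roughly along the machine's y. x, y along its sides, z up.
- valve_box: Grey box of the vacuum valve, fixed on the bench on the left or right of the machine, 110 (x) x 90 (y) x 60 mm high; origin: centre of its underside. The red lever on its top leans to the box's -x side at first and swings towards the box's +x, in the box's xz plane.
- valve_tip (a point): Tip of the red lever stick, about 80 mm from its pivot.
- valve (a joint): Lever angle in rad: 0 = leaning fully to the box's -x, 1.0 = fully over to +x; upright at 0.5. It stays where it is left.
- bin: Bystander: red open parts bin 130 x 90 x 60 mm, loose on the bench on the side of the machine opposite the valve box; origin: centre of its underside.
- pendant: Bystander: white hand-held pendant 170 x 80 x 30 mm lying on the bench; origin: centre of its underside.
- tape: Bystander: red tape roll, 100 mm diameter, 48 mm high, lying on the bench; origin: centre of its underside.

How it is judged (in metres and radians):
On the way, in this order (a step that is already met when the one before it is completed fails the run):
1. the pallet sits on the seat, flush against both rails (horizontal distance between pallet_center and seat below 0.007 m and angle between the x axis of pallet_center and the x axis of seat, either way round below 0.035 rad), for 0.2 s.
2. the vacuum lever is thrown over (value of joint valve above 0.88 rad), for 0.2 s.
At the end, for the whole second after the job is handed in: The pallet lies flat on the bed with its centre within 7 mm of the seat's centre and within 2 degrees of square to it, and the lever is at 0.88 rad or more (all of step 1 and z of pallet_center in the frame of seat below 0.004 m and value of joint valve above 0.88 rad); the robot touches nothing.
It fails at once if the pallet is lifted off the bed (more than 15 mm) or tipped (more than 11 degrees) (z of pallet_center in the frame of seat above 0.015 m or angle between pallet_center's own z axis and vertical above 0.2 rad).
It fails at once if the portal is bumped (more than 3 N) (contact force between any of the arm, the fingers and portal above 3 N).
It fails at once if a bystander is moved by more than 25 mm (distance of any of bin, pendant, tape from where it was at the start of the episode above 0.025 m).
It also fails if it takes over 72 s, if anything falls off the work surface, if the arm or the gripper's body presses on something with over 40 N, if the wrist force passes 120 N, or if a joint passes its speed limit or range.

### The arm

A 7-joint arm with a two-finger parallel gripper is mounted at the origin on the work surface. World frame = base frame: x ahead of the robot, y to its left, z up, the work surface at z = 0. Lengths are in mm, angles in rad, forces in N, time in s.
With the tool pointing down it reaches from about 400 to 875 mm from the base axis. Payload 19.3 kg.
Tool frame: the origin (TCP) lies midway between the tips of the shut fingers; the grasp point (between the pads) lies ctrl.hold_point_z behind it (ctrl.hold_point_z is the distance from the TCP to the grasp point, in mm); z points along the fingers, y is the line along which they close (so a half turn about z gives the same grasp; the last joint's range is limited). The gripper opens to 85 mm and grips with 20 to 120 N. Pads are 22 mm wide; open, the fingers measure 114 mm over their backs; the gripper's body (76 mm by 85 mm) begins 54 mm behind the grasp point. The pads swing forward as they close: fully open they stand 13 mm farther back than shut.
Start: joints at [-1.324, 0.521, -0.036, 1.599, 0.021, 1.021, -0.113], TCP at [194.723, 593.883, 231.291] pointing down, gripper open.
Joint ranges: [-2.91, 2.91], [-0.3, 2.13], [-1.5, 1.42], [0.17, 2.43], [-1.26, 4.41], [0.16, 1.93], [-2.52, 2.52]. Speed limits (rad/s): [1.89, 1.89, 2.39, 2.39, 3.01, 3.01, 3.01].

### API

Orientations are given as a rotation vector (axis times angle).
In Python, from cell import ctrl gives the robot as it stands.
- The arm moves only by the tool drive_tool, never from a script. Its argument "commands" is a list of rows, each a list of 3 entries, a list of its own where there are three numbers: the finger opening in mm, from 0 to 85.4, then the shift along the tool's x, y, z in mm, then the turn, a rotation vector about the tool's x, y, z in degrees. In form: [[gripper, [x, y, z], [wx, wy, wz]], ...]. A call has 1 to 8 rows; each row shifts and turns the commanded pose from where the row before left it, along the tool's axes as they then stand; what a row does not reach is not made up. A row lasts 1/10 s, in which the tool goes at most 50 mm and 8.59 degrees, less where a joint would pass 70% of its speed; a pose out of reach is approached as far as the arm can. A call with a gripper value outside its range is refused whole. The fingers move at their own pace and stop on an object; "force" is the grip in N (left out, the last holds). Time passes only in rows, so rows that do not move let the fingers close. It gives the time, the measured TCP pose, the force, the opening and the grip force at its end, in the units of the state.
- ctrl.read_state(): the state, without advancing time (a new reading comes with each control period).
- ctrl.capture(name): name is "scene" or "top" or "wrist"; returns the picture (420x560x3 uint8, red, green, blue); there is no depth.
- ctrl.camera_model(name): a dict with "fovy" (degrees; the focal length in pixels is half the picture's height over the tangent of half this angle, whatever the lens; pixels are square), "cx", "cy" (the principal point, pixels), "world_to_cam" (4x4, takes a point from world to camera coordinates); the wrist camera has in their place "hand_eye" (4x4, takes a point from camera to tool coordinates, whose origin is the TCP and whose axes are the flange's). Camera axes: x right, y down, z forward; pixel columns grow to the right and rows downward; lengths in mm; the calibration is good to about 2 mm. A picture is of the moment at which its call begins: read the wrist's pose just before it. camera_model takes no time and is no camera call.
- ctrl.close_job(): hands the job in; it is judged then, once.
The state is a dict: "time_s": time; "q": joint angles; "qvel": joint speeds; "joint_efforts": joint torques, N m; "ee_pos": TCP position; "tcp_rot": TCP orientation; "force": force on the tool from outside, world axes, zero at the start; "torque": the same for the moment, N m; "opening": finger opening in mm; "grip_force": force on a finger pad.
Only numpy, scipy, OpenCV 4.12 (cv2) and the standard library are available. Lean on these libraries where they do the work, as an engineer would, in place of code of your own. Each camera call takes 0.05 s, during which the arm holds its last target. There are 200 camera calls.

## Working session

There is one attempt and no reset: what is moved stays moved. The work goes in short steps, Python scripts to look and compute and a tool call to move; the robot and the scene stay as the last step left them, time stands still between calls to the robot, and variables do not carry over. Pictures are saved under pics/ and viewed, at most 10 in all, crops included, and the job is handed in when it is done.

Besides the shell and the picture viewer there is one more tool, called as name([rows], argument=value, ...), one row to a line, values as JSON. drive_tool: Moves the arm, as the interface text tells. Its arguments: {"type":"object","properties":{"commands":{"type":"array"},"force":{"type":"number"}},"required":["commands"]}

```bash
ls; mkdir -p pics; python3 - <<'E'
from cell import ctrl
import cv2,numpy as np
s=ctrl.read_state(); print(s['ee_pos'],s['tcp_rot'],s['opening'],s['time_s'],ctrl.hold_point_z)
ims=[]
for n in ("scene","top"):
    m=ctrl.camera_model(n); print(n,m)
    im=ctrl.capture(n); cv2.imwrite(f'pics/{n}0.png',im[...,::-1])
print(ctrl.camera_model("wrist"))
E
```

```text
pics
[194.61495997 593.58564877 230.73966762] [-4.95537527e-01 -3.10213181e+00  1.72886037e-03] 85.7899877154401 0.0 18.700000000000003
scene {'fovy': 45.073971665346285, 'cx': 288.0059673436578, 'cy': 205.14050397757072, 'world_to_cam': array([[-1.47615759e-01,  9.89043251e-01,  1.74223786e-03,
         1.01511589e+02],
       [ 6.74213975e-01,  1.01915667e-01, -7.31470240e-01,
        -2.94258043e+02],
       [-7.23633266e-01, -1.06801894e-01, -6.81871141e-01,
         1.90352034e+03],
       [ 0.00000000e+00,  0.00000000e+00,  0.00000000e+00,
         1.00000000e+00]])}
top {'fovy': 54.11078331863082, 'cx': 287.3580769359068, 'cy': 202.43636627095165, 'world_to_cam': array([[-1.52281122e-02, -9.99868247e-01,  5.62079123e-03,
        -2.94356640e+00],
       [-9.80052218e-01,  1.38117889e-02, -1.98259641e-01,
         5.86381480e+02],
       [ 1.98155886e-01, -8.52778897e-03, -9.80133420e-01,
         1.14115778e+03],
       [ 0.00000000e+00,  0.00000000e+00,  0.00000000e+00,
         1.00000000e+00]])}
{'fovy': 66.97351993280883, 'cx': 276.6383472681091, 'cy': 207.0467037994598, 'hand_eye': array([[ 5.73862378e-04, -9.59843161e-01, -2.80536588e-01,
         7.15746341e+01],
       [ 9.99999835e-01,  5.54093612e-04,  1.49781959e-04,
         8.08524611e-01],
       [ 1.16763422e-05, -2.80536628e-01,  9.59843321e-01,
        -1.41988428e+02],
       [ 0.00000000e+00,  0.00000000e+00,  0.00000000e+00,
         1.00000000e+00]])}
```

View pics/scene0.png

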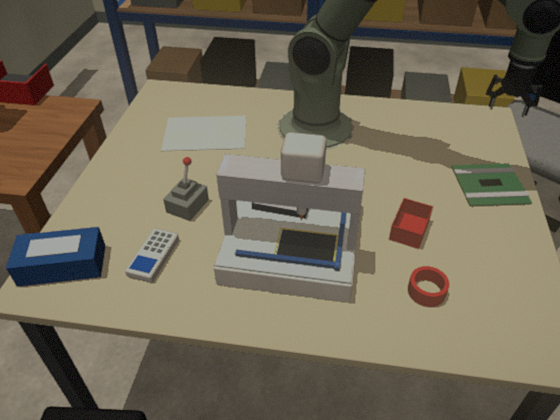

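View pics/top0.png

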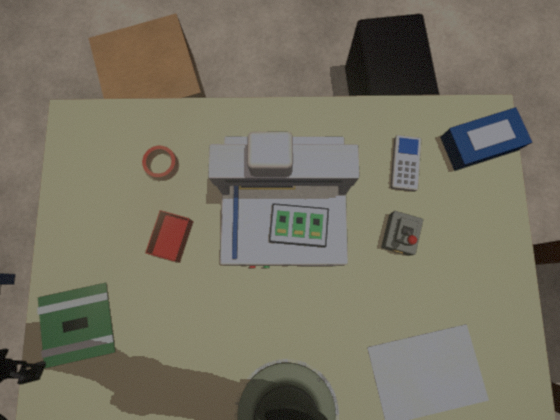

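The scene view shows the machine in the middle with its portal, the valve to its -y side, and the bin and tape on the +y side. In the top view the pallet is near (299,225), the side rail near x=236, the valve near (403,233) with its lever tip near (411,240), and the pendant near (406,163).

```bash
cat > h.py <<'E'
from cell import ctrl
import cv2,numpy as np
from scipy.spatial.transform import Rotation as R
def ray(n,uv,T=None,m=None):
    m=m or ctrl.camera_model(n); f=210/np.tan(np.radians(m['fovy'])/2)
    d=np.array([(uv[0]-m['cx'])/f,(uv[1]-m['cy'])/f,1.])
    if n=='wrist': C=T@m['hand_eye']
    else: C=np.linalg.inv(m['world_to_cam'])
    return C[:3,3],C[:3,:3]@d
def onz(n,uv,z,T=None):
    o,d=ray(n,uv,T); return o+d*(z-o[2])/d[2]
def proj(n,p,T=None):
    m=ctrl.camera_model(n); f=210/np.tan(np.radians(m['fovy'])/2)
    W=np.linalg.inv(T@m['hand_eye']) if n=='wrist' else m['world_to_cam']
    c=W[:3,:3]@np.asarray(p,float)+W[:3,3]; return c[:2]/c[2]*f+[m['cx'],m['cy']]
def tri(a,b):
    (o1,d1),(o2,d2)=a,b; A=np.c_[d1,-d2]; t=np.linalg.lstsq(A,o2-o1,rcond=None)[0]
    p,q=o1+t[0]*d1,o2+t[1]*d2; return (p+q)/2,np.linalg.norm(p-q)
def tcp():
    s=ctrl.read_state(); T=np.eye(4); T[:3,3]=s['ee_pos']; T[:3,:3]=R.from_rotvec(s['tcp_rot']).as_matrix(); return T
def load(f): return cv2.imread(f)
def blobs(mask,amin=15):
    n,l,st,c=cv2.connectedComponentsWithStats(mask.astype(np.uint8))
    return [(st[i],c[i],l==i) for i in range(1,n) if st[i][4]>=amin]
E
python3 - <<'E'
from h import *
im=load('pics/top0.png'); sc=load('pics/scene0.png')
cv2.imwrite('pics/topc.png',cv2.resize(im[130:280,200:440],None,fx=3.3,fy=3.3,interpolation=cv2.INTER_CUBIC))
hs=cv2.cvtColor(im,cv2.COLOR_BGR2HSV)
def hsv(im):return [c.astype(int) for c in cv2.split(cv2.cvtColor(im,cv2.COLOR_BGR2HSV))]
for nm,i in(('top',im),('scene',sc)):
    h,s,v=hsv(i)
    for c,mk in (('blue',(h>95)&(h<130)&(s>110)&(v>50)),('red',((h<8)|(h>172))&(s>150)&(v>70)),('dark',(v<60))):
        for st,ce,m in blobs(mk,12):
            x,y,w,hh,a=st
            if 140<x<450 and 100<y<320: print(nm,c,st,ce.round(1),np.round(cv2.minAreaRect(np.argwhere(m)[:,::-1].astype(np.float32))[2],1))
for uv in ((234,185),(238,258)): print('rail',onz('top',uv,95))
for uv in ((221,265),(347,265)): print('bed front',onz('top',uv,80))
E
```

```text
top blue [399 138  19  16 255] [408.  145.8] 8.1
top blue [234 198   3  29  53] [235. 212.] 90.0
top red [152 218  36  43 919] [170.  238.6] 18.4
top red [408 236   9   8  49] [412.  239.3] 18.4
top dark [440 129  87  41 638] [463.6 151.9] 72.9
top dark [225 179 118   8 515] [281.6 181.8] 90.0
top dark [382 213  11  37 106] [386.8 232.6] 90.0
top dark [281 217   4   4  16] [282.5 218.5] 90.0
top dark [297 218   5   5  22] [298.7 220. ] 90.0
top dark [314 220   5   5  21] [316.  221.6] 90.0
top dark [394 220  13  25  46] [397.7 234.1] 73.7
top dark [402 229   6   6  17] [403.9 232.5] 38.7
top dark [404 252   7   3  12] [406.6 253.2] 18.4
scene blue [341 213   4  11  30] [342.8 218. ] 8.1
scene blue [328 247  13  21  87] [336.5 258.2] 23.2
scene blue [237 251  15   4  23] [243.5 252. ] 7.1
scene blue [253 253  74  11 175] [292.3 258. ] 7.3
scene red [184 157   6   7  30] [186.5 160.1] 76.0
scene red [400 199  14  10  22] [405.1 201.8] 61.7
scene red [392 206  40  33 541] [412.5 222.7] 30.1
scene red [397 238  10   6  13] [401.1 241.1] 26.6
scene red [410 267  39  30 381] [429.2 281.7] 90.0
scene dark [252 204  48  13 230] [274.8 209.7] 10.0
scene dark [ 278  230   58   31 1351] [306.8 244.6] 7.1
rail [631.78751005 140.08732907  95.        ]
rail [424.9140919  126.92619135  95.        ]
bed front [407.30860581 175.62803483  80.        ]
bed front [ 402.07076717 -174.57037894   80.        ]
```

View pics/topc.png

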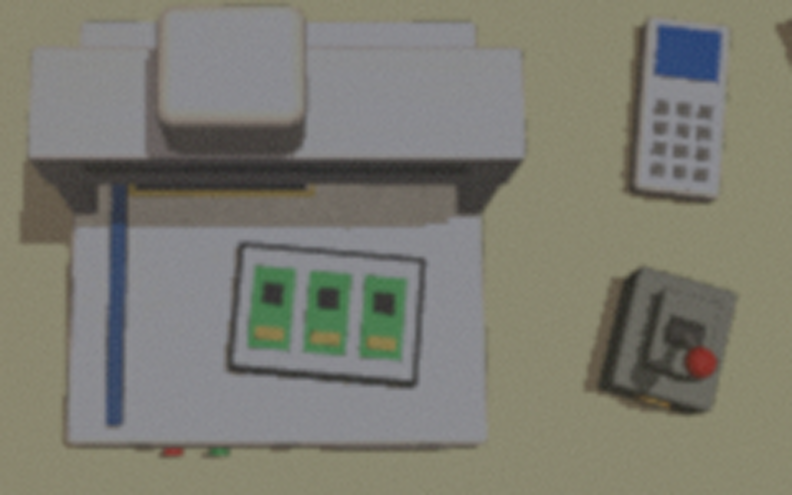

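The crop shows the pallet with top corners near (240,242), (425,260), (414,385), (229,370), so about 5° off square. The side rail runs from (120,185) to (113,425). The bed front corners are (66,443) and (487,441), and the valve knob is at (700,361).

```bash
python3 - <<'E'
from h import *
np.set_printoptions(precision=1,suppress=True)
c=lambda x,y:((x+.5)/3.3-.5+200,(y+.5)/3.3-.5+130)
P=lambda pts,z:np.array([onz('top',c(*p),z) for p in pts])
print('bed',P([(66,443),(487,441),(83,22),(475,22)],80))
r=P([(122,185),(116,425),(112,190),(106,425)],95);print('rail',r,np.degrees(np.arctan2(r[0,1]-r[1,1],r[0,0]-r[1,0])),np.degrees(np.arctan2(r[2,1]-r[3,1],r[2,0]-r[3,0])))
p=P([(240,242),(425,260),(414,385),(229,370)],102);print('pallet',p,p.mean(0),np.linalg.norm(p-np.roll(p,-1,0),axis=1),np.degrees(np.arctan2(*(p[0]-p[1])[[0,1]])))
print('seat yellow front edge',P([(130,190),(314,192)],80))
print('box',P([(647,268),(736,292),(712,411)],60))
print('tip',tri(ray('top',(412,239.3)),ray('scene',(186.5,160.1))))
print('scene: rail far end/corner', onz('scene',(237,251),95),onz('scene',(340,264),95),onz('scene',(342,213),95))
# fit edges with pixel-level data: bed front edge
im=load('pics/top0.png').astype(float); g=im.sum(2)
E
```

```text
bed [[ 410.4  179.4   80. ]
 [ 406.8 -175.4   80. ]
 [ 784.2  170.7   80. ]
 [ 779.6 -181.1   80. ]]
rail [[629.6 132.6  95. ]
 [423.8 135.7  95. ]
 [625.3 141.2  95. ]
 [424.  144.   95. ]] -0.8632168768806735 -0.8102300315124055
pallet [[ 576.5   30.9  102. ]
 [ 558.7 -126.1  102. ]
 [ 452.8 -113.2  102. ]
 [ 467.6   41.   102. ]] [513.9 -41.8 102. ] [158.  106.7 154.9 109.4] 6.473072564305598
seat yellow front edge [[628.7 127.3  80. ]
 [624.7 -33.5  80. ]]
box [[ 556.6 -326.2   60. ]
 [ 534.1 -403.    60. ]
 [ 430.5 -373.9   60. ]]
tip (array([ 462.7, -336.9,  159.2]), np.float64(0.8278398519026112))
scene: rail far end/corner [ 736.1 -127.4   95. ] [740.3 141.5  95. ] [552.2 133.3  95. ]
```

drive_tool([
  [60,[-42,-25,0],[0,0,0]],
  [60,[-42,-25,0],[0,0,0]],
  [60,[-42,-25,0],[0,0,0]],
  [60,[-42,-25,0],[0,0,0]],
  [60,[-42,-25,0],[0,0,0]],
  [60,[-42,-25,0],[0,0,0]],
  [60,[-42,-25,0],[0,0,0]],
  [60,[-42,-25,0],[0,0,0]],
], force=20)

```text
time_s: 0.9
ee_pos: [452.6, 297.4, 231.3]
tcp_rot: [-0.495, -3.102, 0.0]
force: [1.3, 1.3, 0.1]
opening: 60.3
grip_force: 0.0
```

drive_tool([
  [60,[-20,-44,0],[0,0,0]],
  [60,[-20,-44,0],[0,0,0]],
  [60,[-20,-44,0],[0,0,0]],
  [60,[-20,-44,0],[0,0,0]],
  [60,[-20,-44,0],[0,0,0]],
  [60,[-20,-44,0],[0,0,0]],
  [60,[-20,-44,0],[0,0,0]],
  [60,[-20,-44,0],[0,0,0]],
])

```text
time_s: 1.7
ee_pos: [493.8, -87.1, 231.3]
tcp_rot: [0.495, 3.102, 0.0]
force: [0.7, 1.0, 0.8]
opening: 60.3
grip_force: 0.0
```

drive_tool([
  [60,[-23,-44,0],[0,0,0]],
  [60,[-23,-44,0],[0,0,0]],
  [60,[0,0,0],[0,0,8.1]],
  [60,[0,0,0],[0,0,8.1]],
  [60,[0,0,0],[0,0,8.1]],
  [60,[0,0,0],[0,0,8.1]],
  [60,[0,0,0],[0,0,8.1]],
  [60,[0,0,0],[0,0,8.1]],
])

```text
time_s: 2.5
ee_pos: [510.2, -183.1, 231.1]
tcp_rot: [-1.736, -2.618, 0.0]
force: [0.7, 0.1, -0.5]
opening: 59.9
grip_force: 0.0
```

drive_tool([
  [60,[0,0,0],[0,0,8]],
  [60,[0,0,0],[0,0,8]],
  [60,[0,0,0],[0,0,8]],
  [60,[0,0,0],[0,0,0]],
])

```text
time_s: 2.9
ee_pos: [510.2, -182.9, 231.0]
tcp_rot: [-2.238, -2.204, 0.001]
force: [-0.4, -0.4, 0.2]
opening: 59.9
grip_force: 0.0
```

```bash
python3 - <<'E'
from h import *
np.set_printoptions(precision=3,suppress=True)
T=tcp();print(T,ctrl.read_state()['q'])
im=ctrl.capture('wrist'); np.save('w1T.npy',T); cv2.imwrite('pics/w1.png',im[...,::-1])
for p in ((459,-126,102),(559,-126,102)): print(proj('wrist',p,T))
E
```

```text
[[   0.016    1.      -0.001  510.237]
 [   1.      -0.016   -0.    -182.924]
 [  -0.      -0.001   -1.     231.032]
 [   0.       0.       0.       1.   ]] [-0.151  0.436  0.526  1.84  -0.266  0.936  0.478]
[214.259 134.214]
[334.304 132.378]
```

View pics/w1.png

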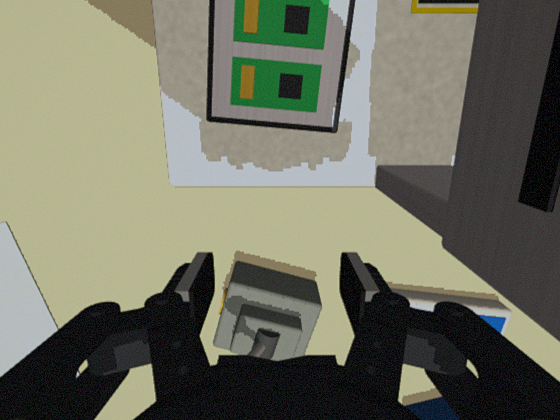

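The wrist view shows the pallet's near corners at (209,121) and (336,131), and the bed edge at row 186 from column 170. The valve is well behind the fingers.

```bash
python3 - <<'E'
from h import *
np.set_printoptions(precision=1,suppress=True)
T=np.load('w1T.npy')
print('pal',[onz('wrist',p,102,T) for p in ((209,121),(336,131))])
print('bed',[onz('wrist',p,80,T) for p in ((171,186),(376,186))])
print('seat corner',onz('wrist',(413,12),80,T))
E
```

```text
pal [array([ 455.4, -115.3,  102. ]), array([ 560.4, -124.9,  102. ])]
bed [array([ 410.6, -174.3,   80. ]), array([ 604. , -177.2,   80. ])]
seat corner [623.5 -32.5  80. ]
```

drive_tool([
  [60,[0,0,48],[0,0,0]],
  [60,[0,0,48],[0,0,0]],
  [60,[0,0,30],[0,0,0]],
  [60,[0,0,18],[0,0,0]],
  [60,[15,0,0],[0,0,0]],
  [60,[15,0,0],[0,0,0]],
  [60,[10,0,0],[0,0,0]],
])

```text
time_s: 3.65
ee_pos: [511.5, -141.1, 88.2]
tcp_rot: [2.232, 2.21, 0.002]
force: [-0.5, 0.7, 0.5]
opening: 60.0
grip_force: 0.0
```

drive_tool([
  [60,[10,0,0],[0,0,0]],
  [60,[10,0,0],[0,0,0]],
  [60,[10,0,0],[0,0,0]],
  [60,[10,0,0],[0,0,0]],
  [60,[10,0,0],[0,0,0]],
  [60,[10,0,0],[0,0,0]],
  [60,[10,0,0],[0,0,0]],
])

```text
time_s: 4.35
ee_pos: [512.3, -73.4, 88.1]
tcp_rot: [2.235, 2.205, 0.001]
force: [-0.2, -7.2, 4.3]
opening: 60.0
grip_force: 3.9
```

drive_tool([
  [60,[8,0,0],[0,0,0]],
  [60,[8,0,0],[0,0,0]],
  [60,[5,0,0],[0,0,0]],
  [60,[3,0,0],[0,0,0]],
])

```text
time_s: 4.75
ee_pos: [512.6, -49.2, 88.1]
tcp_rot: [2.234, 2.206, 0.001]
force: [-0.5, -7.6, 4.2]
opening: 60.0
grip_force: 3.9
```

drive_tool([
  [60,[2,0,0],[0,0,0]],
  [60,[2,0,0],[0,0,0]],
  [60,[0,0,0],[0,0,0]],
])

```text
time_s: 5.05
ee_pos: [512.6, -45.3, 88.1]
tcp_rot: [2.235, 2.206, 0.001]
force: [0.7, -5.7, 3.7]
opening: 60.0
grip_force: 2.7
```

drive_tool([
  [60,[2,0,0],[0,0,0]],
  [60,[2,0,0],[0,0,0]],
  [60,[0,0,0],[0,0,0]],
])

```text
time_s: 5.35
ee_pos: [512.6, -41.3, 88.0]
tcp_rot: [2.235, 2.206, 0.001]
force: [0.0, -4.7, 3.5]
opening: 60.2
grip_force: 2.7
```

drive_tool([
  [60,[2,0,0],[0,0,0]],
  [60,[1,0,0],[0,0,0]],
  [60,[0,0,0],[0,0,0]],
])

```text
time_s: 5.65
ee_pos: [512.4, -41.0, 88.1]
tcp_rot: [2.236, 2.202, -0.002]
force: [-1.1, -22.1, 3.6]
opening: 60.0
grip_force: 11.0
```

drive_tool([
  [60,[-15,0,0],[0,0,0]],
  [60,[0,0,-48],[0,0,0]],
  [60,[0,0,-48],[0,0,0]],
  [60,[0,0,-48],[0,0,0]],
  [60,[35,-31,0],[0,0,0]],
  [60,[35,-31,0],[0,0,0]],
  [60,[34,-30,0],[0,0,0]],
  [60,[0,0,0],[0,0,-8.2]],
])

```text
time_s: 6.45
ee_pos: [418.1, 57.4, 231.5]
tcp_rot: [-2.068, -2.362, -0.001]
force: [1.0, -0.3, -0.0]
opening: 60.0
grip_force: 0.0
```

drive_tool([
  [85,[0,0,0],[0,0,-8.2]],
  [85,[0,0,0],[0,0,-8.2]],
  [85,[0,0,0],[0,0,-8.2]],
  [85,[0,0,0],[0,0,-8.2]],
  [85,[0,0,0],[0,0,-8.2]],
  [85,[0,0,0],[0,0,-8.2]],
  [85,[0,0,0],[0,0,-8.2]],
  [85,[0,0,0],[0,0,-8.2]],
])

```text
time_s: 7.25
ee_pos: [421.2, 52.5, 231.7]
tcp_rot: [0.453, 3.108, 0.001]
force: [-0.8, 0.6, -0.7]
opening: 85.1
grip_force: 0.0
```

drive_tool([
  [85,[0,0,0],[0,0,-8.2]],
  [85,[0,0,0],[0,0,-8.2]],
  [85,[0,0,0],[0,-8,0]],
  [85,[0,0,0],[0,-8,0]],
  [85,[0,0,0],[0,-8,0]],
  [85,[0,0,0],[0,-8,0]],
  [85,[0,0,0],[0,-8,0]],
  [85,[0,0,0],[0,0,0]],
])

```text
time_s: 8.05
ee_pos: [421.8, 39.8, 227.6]
tcp_rot: [0.023, 2.751, -0.053]
force: [0.5, 0.1, 0.1]
opening: 84.7
grip_force: 0.0
```

```bash
cat > pal.py <<'E'
from h import *
import sys
np.set_printoptions(precision=2,suppress=True)
T=tcp(); print(T[:3,3],'\n',T[:3,:3]); print('q',ctrl.read_state()['q'])
im=ctrl.capture('wrist'); np.save('wT.npy',T); cv2.imwrite(f'pics/w{sys.argv[1]}.png',im[...,::-1])
im=ctrl.capture('top'); cv2.imwrite(f'pics/t{sys.argv[1]}.png',cv2.resize(im[130:280,200:440,::-1],None,fx=3.3,fy=3.3,interpolation=cv2.INTER_CUBIC))
E
python3 pal.py 2
```

```text
[421.79  39.78 227.58] 
 [[-0.92  0.02  0.38]
 [ 0.01  1.   -0.04]
 [-0.38 -0.03 -0.92]]
q [-0.39  0.04  0.02  2.39  0.47  0.4   0.78]
```

View pics/w2.png

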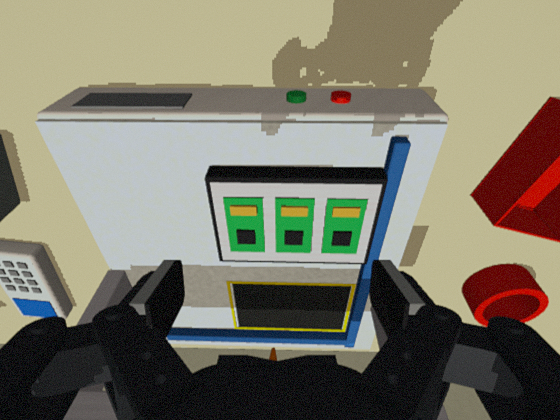

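The wrist view shows the pallet flush against the side rail, with front top corners at (208,178) and (386,182). The seat outline is at (229,282) to (346,331), and the back rail is near row 335.

```bash
python3 - <<'E'
from h import *
np.set_printoptions(precision=1,suppress=True)
T=np.load('wT.npy')
f=lambda z,*ps:print(z,*[onz('wrist',p,z,T)[:2] for p in ps])
f(102,(208,178),(386,182),(219,261),(371,263)); f(80,(229,282),(237,330),(345,331)); f(80,(41,122),(445,122)); f(95,(388,140),(346,346))
E
```

```text
102 [453.2 -24.1] [457.3 129.8] [560.4 -29.1] [561.  133.7]
80 [624.3 -29.1] [736.7 -30.3] [733.7 128.4]
80 [ 410.2 -166.7] [412.9 174.2]
95 [421.2 126.1] [748.1 129.4]
```

```bash
cat > to.py <<'E'
# to.py x y z lean heading : shift and turn in tool axes (shift along present axes)
from h import *
import sys
np.set_printoptions(precision=1,suppress=True)
x,y,z,lean,hd=map(float,sys.argv[1:]); T=tcp()
yd=R.from_euler('z',hd,degrees=True).apply([1,0,0])
R0=np.c_[np.cross(yd,[0,0,-1]),yd,[0,0,-1]]@R.from_rotvec([0,-lean,0],degrees=True).as_matrix()
print('pos',T[:3,3],'shift',T[:3,:3].T@(np.array([x,y,z])-T[:3,3]),'turn',R.from_matrix(T[:3,:3].T@R0).as_rotvec(degrees=True),'shift if turned first',R0.T@(np.array([x,y,z])-T[:3,3]),'q',ctrl.read_state()['q'],'t',ctrl.read_state()['time_s'])
E
python3 to.py 428 50 77 23 89.2
```

```text
pos [422.3  39.5 227.6] shift [ 52.   15.6 141. ] turn [-2.  -0.7  0.2] shift if turned first [ 53.7  10.6 140.9] q [-0.4  0.   0.   2.4  0.5  0.4  0.8] t 8.15
```

drive_tool([
  [85,[0,0,0],[-2,-1,0]],
  [85,[13,3,35],[0,0,0]],
  [85,[13,3,35],[0,0,0]],
  [85,[13,3,35],[0,0,0]],
  [85,[0,0,0],[0,0,0]],
])

```text
time_s: 8.65
ee_pos: [419.6, 29.3, 185.8]
tcp_rot: [0.004, 2.763, -0.087]
force: [-0.5, -0.5, 0.0]
opening: 85.0
grip_force: 0.0
```

```bash
python3 to.py 432 50 77 24 89.2
```

```text
pos [419.6  29.3 185.8] shift [ 28.4  27.4 104.3] turn [-3.2 -2.4  1.3] shift if turned first [ 33.2  20.8 104.3] q [ 0.   0.2 -0.4  2.4  0.8  0.4  0.4] t 8.65
```

drive_tool([
  [85,[0,0,0],[0,7,0]],
  [85,[0,0,0],[0,7,0]],
  [85,[0,0,0],[-3,0,1]],
  [85,[0,0,0],[0,0,0]],
])

```text
time_s: 9.05
ee_pos: [422.1, 26.5, 187.2]
tcp_rot: [0.04, 2.956, -0.022]
force: [0.3, -0.9, -0.7]
opening: 85.5
grip_force: 0.0
```

```bash
python3 to.py 430 50 80 8 89.2
```

```text
pos [422.1  26.5 187.2] shift [ 12.6  25.  106.4] turn [-0.8  2.6 -0.7] shift if turned first [  7.4  23.6 107.2] q [ 0.2  0.2 -0.5  2.3  0.3  0.5  1. ] t 9.05
```

drive_tool([
  [85,[5,9,36],[0,0,0]],
  [85,[5,9,36],[0,0,0]],
  [85,[4,8,37],[-1,0,0]],
  [85,[0,0,0],[0,0,0]],
])

```text
time_s: 9.45
ee_pos: [426.4, 52.3, 74.0]
tcp_rot: [0.027, 2.961, -0.003]
force: [-0.2, 0.3, 0.7]
opening: 85.3
grip_force: 0.0
```

```bash
python3 to.py 500 50 76 30 89.2
```

```text
pos [426.4  52.3  74. ] shift [-72.8  -1.   11.2] turn [ -0.1 -19.7  -0.2] shift if turned first [-64.8  -1.3  35.1] q [-0.1  0.5 -0.2  2.4  0.8  0.2  0.5] t 9.45
```

drive_tool([
  [85,[-10,0,1],[0,0,0]],
  [85,[-10,0,1],[0,0,0]],
  [85,[-10,0,1.5],[0,0,0]],
  [85,[-10,0,1.8],[0,0,0]],
  [85,[-10,0,1.8],[0,0,0]],
  [85,[-10,0,1.8],[0,0,0]],
])

```text
time_s: 10.05
ee_pos: [489.7, 48.9, 80.1]
tcp_rot: [0.037, 2.956, 0.001]
force: [-10.8, -0.5, 7.2]
opening: 84.7
grip_force: 4.8
```

```bash
python3 to.py 530 50 77 30 89.2
```

```text
pos [489.7  48.9  80.1] shift [-39.    2.1  10.4] turn [ -0.1 -19.4  -0.6] shift if turned first [-33.3   1.7  22.8] q [ 0.   0.5 -0.4  2.2  0.7  0.3  0.6] t 10.05
```

drive_tool([
  [85,[-9.8,0,1.8],[0,-4,0]],
  [85,[-9.7,0,2.5],[0,-4,0]],
  [85,[-9.5,0,3.1],[0,-4,0]],
  [85,[-9.3,0,3.7],[0,-4,0]],
  [85,[-9,0,4.4],[0,-4,0]],
  [85,[-8.7,0,5],[0,-4,0]],
])

```text
time_s: 10.65
ee_pos: [524.5, 38.0, 77.1]
tcp_rot: [0.038, 2.717, -0.05]
force: [-11.4, -2.1, 7.4]
opening: 85.1
grip_force: 5.3
```

```bash
python3 to.py 625 49 79 40 89.2
```

```text
pos [524.5  38.   77.1] shift [-92.2  14.4  39.1] turn [ -2.  -15.7  -0.1] shift if turned first [-78.1  12.5  63.1] q [-0.1  0.5 -0.3  2.3  1.9  0.3 -0.6] t 10.65
```

drive_tool([
  [85,[-4.6,3,2],[-1,-2,0]],
  [85,[-4.6,3,2],[-1,-2,0]],
  [85,[-4.6,3,2],[0,-3,0]],
  [85,[-4.5,3,2.5],[0,-3,0]],
  [85,[-4.5,0,2.5],[0,-3,0]],
  [85,[-4.5,0,2.5],[0,-3,0]],
])

```text
time_s: 11.25
ee_pos: [555.1, 47.6, 78.9]
tcp_rot: [0.028, 2.438, -0.008]
force: [-2.0, -0.8, -2.8]
opening: 85.1
grip_force: 1.6
```

```bash
python3 to.py 625 49 79 40 89.2
```

```text
pos [555.1  47.6  78.9] shift [-53.4   2.9  45.1] turn [-0.2  0.3 -0.4] shift if turned first [-53.6   2.4  44.8] q [ 0.2  0.7 -0.6  2.4  2.4  0.8 -1. ] t 11.25
```

drive_tool([
  [85,[-6.1,0.3,5.1],[0,0,0]],
  [85,[-6.1,0.3,5.1],[0,0,0]],
  [85,[-6.1,0.3,5.1],[0,0,0]],
  [85,[-6.1,0.3,5.1],[0,0,0]],
  [85,[0,0,0],[0,0,0]],
])

```text
time_s: 11.75
ee_pos: [587.1, 49.1, 78.4]
tcp_rot: [0.025, 2.441, -0.008]
force: [-0.2, 0.0, -0.4]
opening: 84.9
grip_force: 0.0
```

```bash
python3 to.py 625 50 79 40 89.2; python3 pal.py 3
```

```text
pos [587.1  49.1  78.4] shift [-29.3   1.7  24. ] turn [-0.2  0.2 -0.3] shift if turned first [-29.4   1.4  23.9] q [ 0.2  0.7 -0.6  2.3  2.4  0.7 -1. ] t 11.75
[587.12  49.11  78.4 ] 
 [[-0.76  0.02  0.64]
 [ 0.02  1.   -0.01]
 [-0.64  0.   -0.76]]
q [ 0.15  0.69 -0.57  2.34  2.38  0.72 -0.96]
```

View pics/w3.png

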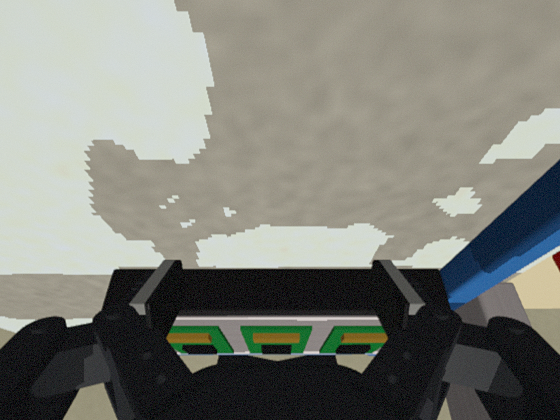

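The view from behind the fingers shows the pallet's front face, with its bottom edge at row 268 from column 117 to 443 and its top edge at row 317. The fingertips are at the face.

```bash
python3 - <<'E'
from h import *
np.set_printoptions(precision=1,suppress=True)
T=np.load('wT.npy')
f=lambda z,*ps:print(z,*[onz('wrist',p,z,T)[:2] for p in ps])
f(80,(117,268),(443,268)); f(102,(110,316),(455,316))
for s in (-1,1): print(proj('wrist',(T@[ -11,50*s,-13,1])[:3],T),proj('wrist',(T@[ 11,50*s,-13,1])[:3],T))
E
```

```text
80 [584.5 -27.7] [587.9 131.3]
102 [587.9 -26.3] [591.5 131.9]
[166.7 300.1] [162.  256.6]
[382.4 300.1] [387.1 256.7]
```

drive_tool([
  [85,[-4.6,0.3,3.8],[0,0,0]],
  [85,[-4.6,0.3,3.8],[0,0,0]],
  [85,[-4.6,0.3,3.8],[0,0,0]],
  [85,[-4.6,0.3,3.8],[0,0,0]],
  [85,[-4.6,0.3,3.8],[0,0,0]],
])

```text
time_s: 12.35
ee_pos: [614.2, 49.6, 77.4]
tcp_rot: [0.024, 2.445, -0.009]
force: [-17.8, -7.7, 10.5]
opening: 85.4
grip_force: 8.7
```

drive_tool([
  [85,[-2.3,0.2,1.9],[0,0,0]],
  [85,[-1.5,0.2,1.3],[0,0,0]],
])

```text
time_s: 12.55
ee_pos: [619.2, 49.8, 77.2]
tcp_rot: [0.024, 2.445, -0.009]
force: [-14.8, -7.5, 8.3]
opening: 84.7
grip_force: 7.5
```

```bash
python3 to.py 625 50 79 40 89.2
```

```text
pos [619.2  49.8  77.2] shift [-5.6  0.3  2.3] turn [-0.2 -0.1 -0.3] shift if turned first [-5.6  0.3  2.3] q [ 0.1  0.7 -0.5  2.3  2.4  0.7 -0.9] t 12.55
```

drive_tool([
  [85,[-1.8,0,1],[0,0,0]],
  [85,[-1.8,0,1],[0,0,0]],
  [85,[0,0,0],[0,0,0]],
])

```text
time_s: 12.85
ee_pos: [623.8, 50.4, 78.1]
tcp_rot: [0.024, 2.444, -0.008]
force: [-4.4, -1.4, -1.8]
opening: 85.2
grip_force: 1.8
```

drive_tool([
  [85,[-1.6,0,1.2],[0,0,0]],
  [85,[0,0,0],[0,0,0]],
])

```text
time_s: 13.05
ee_pos: [625.1, 50.4, 78.0]
tcp_rot: [0.023, 2.445, -0.008]
force: [-11.7, -3.8, 1.4]
opening: 85.3
grip_force: 5.6
```

drive_tool([
  [85,[-1.6,0,1.2],[0,0,0]],
  [85,[0,0,0],[0,0,0]],
])

```text
time_s: 13.25
ee_pos: [625.4, 50.5, 77.7]
tcp_rot: [0.022, 2.448, -0.008]
force: [-31.9, -4.8, 17.4]
opening: 84.6
grip_force: 15.9
```

drive_tool([
  [85,[-1.2,0,1],[0,0,0]],
  [85,[0,0,0],[0,0,0]],
])

```text
time_s: 13.45
ee_pos: [625.6, 50.5, 77.5]
tcp_rot: [0.021, 2.449, -0.007]
force: [-49.7, -7.0, 31.2]
opening: 85.0
grip_force: 24.9
```

drive_tool([
  [85,[8,0,-6.7],[0,0,0]],
  [85,[23,0,-19.2],[0,0,0]],
  [85,[23,0,-19.2],[0,0,0]],
  [85,[0,0,0],[0,0,0]],
])

```text
time_s: 13.85
ee_pos: [556.6, 52.3, 78.2]
tcp_rot: [0.021, 2.445, -0.007]
force: [-0.6, 0.1, -0.6]
opening: 85.1
grip_force: 0.0
```

```bash
python3 pal.py 4
```

```text
[556.6   52.28  78.24] 
 [[-0.77  0.02  0.64]
 [ 0.01  1.   -0.01]
 [-0.64  0.   -0.77]]
q [ 0.15  0.68 -0.6   2.41  2.38  0.77 -1.  ]
```

View pics/w4.png

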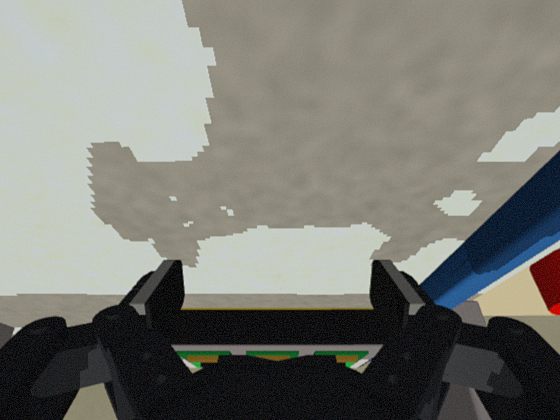

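The yellow front line shows at row 309, level and just in front of the pallet's front face. Next I'll check the side rail gap from the scene camera.

```bash
python3 - <<'E'
from h import *
im=ctrl.capture('scene'); cv2.imwrite('pics/s5.png',cv2.resize(im[195:300,215:365,::-1],None,fx=5.3,fy=5.3,interpolation=cv2.INTER_CUBIC))
E
```

View pics/s5.png

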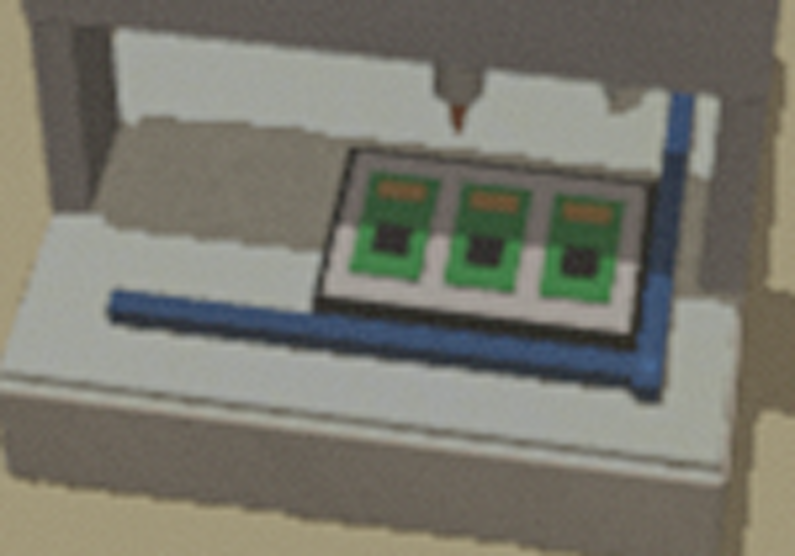

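```bash
python3 - <<'E'
from h import *
np.set_printoptions(precision=1,suppress=True)
c=lambda x,y:((x+.5)/5.3-.5+215,(y+.5)/5.3-.5+195)
P=lambda pts,z:np.array([onz('scene',c(*p),z)[:2] for p in pts])
p=P([(318,300),(634,335),(655,183),(352,149)],102);print(p,p.mean(0))
print('rails inner/outer', P([(112,293),(648,352),(692,95),(660,362)],95))
E
python3 to.py 500 -200 231 0 -16
```

```text
[[728.4 -29.2]
 [727.9 125.3]
 [624.  127.5]
 [622.9 -29.2]] [675.8  48.6]
rails inner/outer [[ 732.8 -131.6]
 [ 731.5  132.8]
 [ 548.9  142. ]
 [ 737.   139. ]]
pos [560.3  52.3  78.9] shift [ -55.6 -253.2 -152.4] turn [ 36.5  28.  100.1] shift if turned first [-259.1   11.5 -152.1] q [ 0.1  0.7 -0.6  2.4  2.4  0.8 -1. ] t 14.0
```

drive_tool([
  [85,[0,0,0],[0,8,0]],
  [85,[0,0,0],[0,8,0]],
  [85,[15,0,-39],[0,0,0]],
  [85,[15,0,-39],[0,0,0]],
  [85,[15,0,-39],[0,0,0]],
  [0,[0,0,-20],[0,8,0]],
  [0,[0,0,-20],[0,8,0]],
  [0,[0,0,-20],[0,8,0]],
])

```text
time_s: 14.8
ee_pos: [479.1, 28.1, 150.3]
tcp_rot: [0.054, 2.765, -0.129]
force: [1.1, -1.3, -0.4]
opening: 43.6
grip_force: 0.0
```

```bash
python3 to.py 440 -190 231 0 -16
```

```text
pos [479.1  28.1 150.3] shift [   2.3 -225.9  -67.8] turn [ 16.   19.6 102.3] shift if turned first [-220.5   22.5  -80.7] q [ 0.1  0.3 -0.5  2.3  1.1  0.4  0.2] t 14.8
```

drive_tool([
  [0,[0,0,0],[0,4,0]],
  [0,[0,0,0],[0,5,0]],
  [0,[0,0,0],[0,6,0]],
  [0,[0,0,-20],[0,6,0]],
  [0,[0,0,-30],[0,0,0]],
  [0,[0,0,-30],[0,0,0]],
  [0,[0,0,0],[0,0,0]],
])

```text
time_s: 15.5
ee_pos: [478.0, 35.3, 232.5]
tcp_rot: [0.087, 3.118, -0.13]
force: [0.0, 0.5, -0.4]
opening: 0.1
grip_force: 0.0
```

```bash
python3 to.py 440 -190 231 0 74;python3 to.py 440 -190 231 0 -16
```

```text
pos [478.   35.3 232.5] shift [  25.7 -226.2   19.8] turn [-4.6  1.8 12.8] shift if turned first [ -25.5 -227.1    1.5] q [ 0.3  0.4 -0.7  2.   0.4  1.   0.9] t 15.5
pos [478.   35.3 232.5] shift [  25.7 -226.2   19.8] turn [ -2.3   5.1 102.7] shift if turned first [-227.1   25.5    1.5] q [ 0.3  0.4 -0.7  2.   0.4  1.   0.9] t 15.5
```

drive_tool([
  [0,[0,0,0],[-4.6,1.8,0]],
  [0,[5,-45,0],[0,0,0]],
  [0,[5,-45,0],[0,0,0]],
  [0,[5,-45,0],[0,0,0]],
  [0,[5,-45,0],[0,0,0]],
  [0,[0,0,0],[0,0,8]],
  [0,[0,0,0],[0,0,8]],
  [0,[0,0,0],[0,0,8]],
])

```text
time_s: 16.3
ee_pos: [446.1, -144.9, 230.1]
tcp_rot: [-0.746, -3.038, 0.011]
force: [0.1, -0.4, 0.1]
opening: -0.2
grip_force: 0.0
```

drive_tool([
  [0,[0,0,0],[0,0,8.5]],
  [0,[0,0,0],[0,0,8.5]],
  [0,[0,0,0],[0,0,8.5]],
  [0,[0,0,0],[0,0,8.5]],
  [0,[0,0,0],[0,0,8.5]],
  [0,[0,0,0],[0,0,8.5]],
  [0,[0,0,0],[0,0,8.5]],
  [0,[0,0,0],[0,0,8.5]],
])

```text
time_s: 17.1
ee_pos: [446.3, -144.4, 230.1]
tcp_rot: [-2.321, -2.106, 0.021]
force: [-0.3, 0.0, 0.2]
opening: 0.1
grip_force: 0.0
```

```bash
python3 to.py 420 -325 231 0 -16
```

```text
pos [ 446.3 -144.4  230.1] shift [-182.3   -8.7    0.2] turn [-0.8  0.4 10.4] shift if turned first [-180.8   24.5   -0.9] q [ 0.5  0.3 -0.4  2.   0.1  0.9 -0.1] t 17.1
```

drive_tool([
  [0,[0,0,0],[-0.8,0,5.2]],
  [0,[0,0,0],[0,0.4,5.2]],
  [0,[-45,6,0],[0,0,0]],
  [0,[-45,6,0],[0,0,0]],
  [0,[-45,6,0],[0,0,0]],
  [0,[-45,6,0],[0,0,0]],
  [0,[0,0,0],[0,0,0]],
])

```text
time_s: 17.8
ee_pos: [418.7, -330.0, 229.4]
tcp_rot: [2.509, 1.891, -0.002]
force: [0.4, 1.3, -0.4]
opening: 0.0
grip_force: 0.0
```

```bash
python3 to.py 420 -325 143 0 -16; python3 - <<'E'
from h import *
T=tcp(); im=ctrl.capture('wrist'); np.save('wT.npy',T); cv2.imwrite('pics/w6.png',im[...,::-1]); t=ctrl.capture('top'); s=ctrl.capture('scene')
cv2.imwrite('pics/t6.png',t[...,::-1]);cv2.imwrite('pics/s6.png',s[...,::-1])
E
```

```text
pos [ 418.7 -330.   229.4] shift [ 5.3 -0.1 86.4] turn [-0.   0.1  0. ] shift if turned first [ 5.2 -0.1 86.4] q [ 0.7  0.4 -0.2  1.8  0.1  0.9  0.2] t 17.8
```

View pics/w6.png

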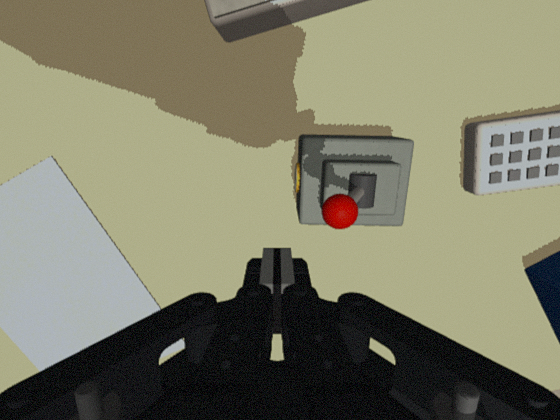

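The wrist view shows the knob at (340,211), the box top corners near (302,137), (413,140), (404,226), (301,222), and the closed fingertips at (277,250).

```bash
python3 - <<'E'
from h import *
np.set_printoptions(precision=1,suppress=True)
T=np.load('wT.npy')
p=np.array([onz('wrist',q,60,T) for q in ((302,137),(413,140),(404,226),(301,222))]);print(p,p.mean(0),np.linalg.norm(p-np.roll(p,-1,0),axis=1))
for a,b in ((0,1),(3,2)): print(np.degrees(np.arctan2(*(p[b]-p[a])[[1,0]])))
print('tip',onz('wrist',(340,211),159,T)); print(tri(ray('wrist',(340,211),T),ray('top',(412,239.3))))
print('pivot',onz('wrist',(362,190),80,T))
# pallet check from top after move
E
```

```text
[[ 455.8 -287.6   60. ]
 [ 557.8 -319.7   60. ]
 [ 534.9 -404.4   60. ]
 [ 433.  -370.7   60. ]] [ 495.4 -345.6   60. ] [106.9  87.8 107.3  86.2]
-17.46484594623602
-18.290721991841462
tip [ 463.  -335.3  159. ]
(array([ 465.6, -344.3,  133.6]), np.float64(0.6419140820516891))
pivot [ 496.6 -348.6   80. ]
```

drive_tool([
  [0,[6,0,0],[0,0,1.5]],
  [0,[0,0,43],[0,0,0]],
  [0,[0,0,43],[0,0,0]],
  [0,[0,10,0],[0,0,0]],
  [0,[0,10,0],[0,0,0]],
  [0,[0,10,0],[0,0,0]],
  [0,[0,10,0],[0,0,0]],
  [0,[0,10,0],[0,0,0]],
])

```text
time_s: 18.75
ee_pos: [471.2, -333.2, 145.1]
tcp_rot: [2.527, 1.867, 0.002]
force: [-0.9, 1.4, 0.9]
opening: 0.1
grip_force: 0.5
```

drive_tool([
  [0,[0,8,0],[0,0,0]],
  [0,[0,8,0],[0,0,0]],
  [0,[0,8,0],[0,0,0]],
  [0,[0,4,0],[0,0,0]],
])

```text
time_s: 19.15
ee_pos: [497.1, -341.1, 143.7]
tcp_rot: [-2.525, -1.866, -0.001]
force: [-1.4, 0.6, -1.1]
opening: 0.1
grip_force: 0.4
```

drive_tool([
  [0,[0,4,0],[0,0,0]],
  [0,[0,3,0],[0,0,0]],
])

```text
time_s: 19.35
ee_pos: [503.3, -343.0, 143.7]
tcp_rot: [-2.525, -1.865, -0.0]
force: [-1.3, -0.7, -0.9]
opening: -0.2
grip_force: 0.4
```

drive_tool([
  [0,[0,4,0],[0,0,0]],
  [0,[0,3,0],[0,0,0]],
])

```text
time_s: 19.55
ee_pos: [509.9, -345.1, 143.8]
tcp_rot: [-2.525, -1.865, -0.0]
force: [-7.4, 3.8, 0.3]
opening: 0.3
grip_force: 3.9
```

drive_tool([
  [0,[0,3,0],[0,0,0]],
  [0,[0,3,0],[0,0,0]],
])

```text
time_s: 19.75
ee_pos: [511.7, -345.6, 142.9]
tcp_rot: [-2.52, -1.86, 0.007]
force: [-36.1, 15.8, 18.2]
opening: 0.3
grip_force: 20.7
```

drive_tool([
  [0,[0,-15,0],[0,0,0]],
  [0,[0,-35,0],[0,0,0]],
  [0,[0,0,-40],[0,0,0]],
  [0,[0,0,-45],[0,0,0]],
  [0,[0,-40,0],[0,0,0]],
  [0,[0,-10,0],[0,0,0]],
  [0,[0,0,0],[0,0,0]],
])

```text
time_s: 20.45
ee_pos: [419.1, -317.6, 229.3]
tcp_rot: [-2.527, -1.865, -0.0]
force: [1.1, -0.1, -0.7]
opening: 0.3
grip_force: 0.0
```

```bash
python3 - <<'E'
from h import *
np.set_printoptions(precision=1,suppress=True)
t=ctrl.capture('top');s=ctrl.capture('scene')
r={}
for n,i,box in(('top',t,(380,420,200,260)),('scene',s,(150,230,140,220))):
    h,S,v=[c.astype(int) for c in cv2.split(cv2.cvtColor(i,cv2.COLOR_RGB2HSV))]
    for st,ce,m in blobs(((h<8)|(h>172))&(S>150)&(v>70),12):
        if box[0]<ce[0]<box[1] and box[2]<ce[1]<box[3]: print(n,st,ce); r[n]=ce
p,e=tri(ray('top',r['top']),ray('scene',r['scene']));d=p-[495.4,-345.6,0]
print(p,e,'box x',d[0]*.954-d[1]*.30, ctrl.read_state()['force'])
a=cv2.resize(s[195:300,215:365,::-1],None,fx=5.3,fy=5.3,interpolation=cv2.INTER_CUBIC); cv2.imwrite('pics/s7.png',a)
b=cv2.imread('pics/s5.png'); print('pallet region diff',cv2.absdiff(a,b)[140:400,300:680].mean())
E
```

```text
top [414 210   8   8  51] [417.5 213.7]
scene [169 172   8   7  39] [172.7 175. ]
[ 531.2 -357.7  155.6] 0.7608692576963139 box x 37.76909589934504 [ 0.9 -0.1 -0.2]
pallet region diff 2.1675506072874495
```

```bash
python3 -c "
from cell import ctrl
print(ctrl.close_job())"
```

```text
the job is handed in; nothing more can be done
None
```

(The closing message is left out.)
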